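# Seat a module carrier under the retaining blocks of a test fixture

## Robot

A 6-joint arm with a two-finger parallel gripper is mounted at the origin on a cart in front of the work surface, level with it; the furniture and walls round the work are solid. World frame = base frame: x ahead of the robot, y to its left, z up, the work surface at z = 0. Lengths are in m, angles in rad, forces in N, time in s.
With the tool pointing down it reaches from about 0.35 to 0.775 m from the base axis. Payload 5.5 kg.
Tool frame: the origin (TCP) lies midway between the tips of the shut fingers; the grasp point (between the pads) lies 19 mm behind it; z points along the fingers, x is the direction in which the jaws open and shut, and the axes are right-handed (so a half turn about z gives the same grasp; the last joint's range is limited). The gripper opens to 85 mm and grips with 20 to 120 N. Pads are 22 mm wide; open, the fingers measure 114 mm over their backs; the gripper's body (76 mm by 85 mm) begins 54 mm behind the grasp point. The pads swing forward as they close: fully open they stand 13 mm farther back than shut.
Start: joints at [-0.14, 0.313, 0.046, 1.304, 0, 1.431], TCP at [0.575, -0, 0.231] pointing down, gripper open.
Joint ranges: [-2.76, 2.76], [-0.86, 1.69], [-1.03, 1.26], [-2.2, 2.34], [-1.47, 1.5], [-3.14, 3.14]. Speed limits (rad/s): [2.57, 2.57, 3.14, 3.14, 3.14, 3.14].

## Interface

Orientations are given as a 3x3 rotation matrix whose columns are the frame's x, y, z axes.
In Python, from rig import ctrl gives the robot as it stands.
- The arm moves only by the shell command python3 -m pendant 'ROWS' [FORCE]. ROWS is a JSON object of lists of equal length, an entry for each row: "hand": the opening, from 0 (shut) to 1 (fully open); "linear": the shift along the tool's x, y, z in m, a list of three; "turn": the turn about the tool's z in degrees. A call has 1 to 10 rows; each row shifts and turns the commanded pose from where the row before left it, along the tool's axes as they then stand; what a row does not reach is not made up. A row lasts 1/8 s, in which the tool goes at most 62.5 mm and 10.7 degrees, less where a joint would pass 70% of its speed; a pose out of reach is approached as far as the arm can. A call is refused whole if a number of a shift passes 0.0625 or a number of a turn 10.7, either way. A call with a gripper value outside its range is refused whole. The fingers move at their own pace and stop on an object; FORCE is the grip in N (left out, the last holds). Time passes only in rows, so rows that do not move let the fingers close. It gives the time, the measured TCP pose, the force and the opening at its end, in the units of the state.
- ctrl.state(): the state, without advancing time (a new reading comes with each control period).
- ctrl.camera(name): name is "scene" or "side" or "wrist"; returns a dict with "color" (420x560x3 uint8, red, green, blue), "fovy" (degrees; the focal length in pixels is half the picture's height over the tangent of half this angle, whatever the lens; pixels are square), "cx", "cy" (the principal point, pixels), "world_from_camera" (4x4, takes a point from camera to world coordinates); the wrist camera has in their place "hand_eye" (4x4, takes a point from camera to tool coordinates, whose origin is the TCP and whose axes are the tool frame's). Camera axes: x right, y down, z forward; pixel columns grow to the right and rows downward; lengths in m; the calibration is good to about 2 mm. A picture is of the moment at which its call begins: read the wrist's pose just before it. There is no depth.
- ctrl.job_done(): hands the job in, once; it reports no verdict.
Trained networks look in a picture, given as the dict that the camera call returned (one of the last four; its "shot" number tells which), for a name from the list of things; names that differ only in an ending like _2 or _b are one class to them, and where a whole thing is asked for, a point or a joint stands for the part that bears it (a point fixed in the world has none). Each returns a list of dicts, best first, with "p" (0 to 1); they miss things now and then, are a little off and sometimes report something else, mostly with a low value. They report only what shows in the picture. A call takes as long as a camera call.
- ctrl.spot_in(picture, query): "location" ([x, y, z] in m, in world coordinates, good to about 4 mm: the middle of the surface that is visible of it).
- ctrl.spot_point(picture, query): "location" ([x, y, z] in m, in world coordinates, good to about 4 mm: a listed point, or the origin of a listed thing).
The state is a dict: "time_s": time; "joint_positions": joint angles; "dq": joint speeds; "tau": joint torques, N m; "tcp_pos": TCP position; "tcp_rot": TCP orientation; "wrist_force": force on the tool from outside, world axes, zero at the start; "moment": the same for the moment, N m; "grip_width": finger opening in m.
Only numpy, scipy, OpenCV 4.12 (cv2) and the standard library are available. Lean on these libraries where they do the work, as an engineer would, in place of code of your own. Each camera call takes 0.05 s, during which the arm holds its last target.

## Task

Take the module carrier by its blue grip post, lay it flat on the open end of the aluminium test fixture and slide it sideways, nose first, under the two overhanging retaining blocks until it meets the stiff orange contact block. Feel for that contact and gently push the block back about 3 mm (at least 2, at most 5), well short of its end stop, then let go and leave the carrier in place. Never force anything, and leave the other things on the desk alone.

Things in the scene. Friction and masses are not known exactly. Their poses are not given: they have to be found in the camera images.
- fixture: Fixed aluminium test fixture. Origin: centre of its underside, on the 2.6 mm mat, z up. Base plate 116 (x) x 226 (y) x 12 mm; its top, z = 12, is open from y = -113 to about -10. The carrier slides along the fixture's +y, in the lane between two dark steel retaining blocks at y = 10 to 60, towards the orange contact block. An end plate stands at y = 107. (All fixture numbers in mm.)
- mouth (a point): Fixture point (0, 10, 22) mm: middle of the lane where the lips begin, at their underside; +y points into the pocket. Lane 59 mm wide between side walls; lips overhang it by 10 mm each side (inner edges x = +-19.5), underside z = 22, top 30 (screws to 33). Flared lead-ins reach back to y = -10 at the sides (73 mm apart there) and y = 0 at the lips.
- contact_block (a joint): Push-back of the orange contact block along fixture +y, in m: 0 at the start, end stop 0.008. No spring: it slides under a steady 5 N or so and stays where left. 35 mm wide, 20 long, z = 14 to 34, in mid-lane. Its seat is set by hand: at the start its front face is anywhere from fixture y = 58 to 74 mm, not measured; feel (or look) for it.
- carrier: Loose black carrier, 0.18 to 0.3 kg. Origin: centre of its underside, z up. Plate 56 (x) x 100 (y, -50 to 50) x 8 mm; the last 8 mm of the nose (+y end) is 50 wide. Green board on top (to z = 9.6). Blue grip post at the tail, 24 (x) x 18 (y) mm, centre y = -34, z = 8 to 52. It goes in nose first, axes parallel to the fixture's.
- grip (a point): Carrier point (0, -34, 38) mm, inside the grip post, 14 mm below its top; pinch here across the post's 24 mm (along carrier x). Fingers clear the lips' tops if their tips stay 20 mm or more above the carrier's underside. Axes as the carrier's.
- nose (a point): Middle of the carrier's front face, carrier (0, 50, 4) mm; it meets the contact block.
- screw_tin: Bystander: round white tin with a red lid, 64 mm across, 24 mm high. Origin at the centre of its underside.
- solder_spool: Bystander: small spool, 69 x 59 x 33 mm. Origin at the centre of its underside.
- eraser: Bystander: eraser in a blue sleeve, 34 x 44 x 12 mm. Origin at the centre of its underside.

How it is judged:
By the outcome, as a careful person would: the job done as asked, in the order asked, and still so for the second after the job is handed in, with the robot touching nothing.
It also fails if it takes over 64 s, if anything falls off the work surface, if the arm or the gripper's body presses on something with over 40 N, if the wrist force passes 120 N, or if a joint passes its speed limit or range.

## Working session

There is one attempt and no reset: what is moved stays moved. The work goes in short steps, Python scripts to look and compute and a shell command to move; the robot and the scene stay as the last step left them, time stands still between calls to the robot, and variables do not carry over. Pictures are saved under pics/ and viewed, and the job is handed in when it is done.

```bash
ls; mkdir -p pics
cat > h.py <<'E'
import numpy as np, cv2
from rig import ctrl
def snap(n,f):
    s=ctrl.state(); p=ctrl.camera(n)
    cv2.imwrite(f'pics/{f}.png',p['color'][:,:,::-1])
    if 'hand_eye' in p:
        T=np.eye(4);T[:3,:3]=s['tcp_rot'];T[:3,3]=s['tcp_pos'];p['W']=T@np.array(p['hand_eye'])
    else: p['W']=np.array(p['world_from_camera'])
    return p
def K(p):
    f=p['color'].shape[0]/2/np.tan(np.radians(p['fovy'])/2); return f,p['cx'],p['cy']
def proj(p,X):
    f,cx,cy=K(p); X=np.atleast_2d(X); c=(X-p['W'][:3,3])@p['W'][:3,:3]
    return np.c_[cx+f*c[:,0]/c[:,2],cy+f*c[:,1]/c[:,2]]
def ray(p,uv):
    f,cx,cy=K(p); d=p['W'][:3,:3]@np.array([(uv[0]-cx)/f,(uv[1]-cy)/f,1]); return p['W'][:3,3],d/np.linalg.norm(d)
def onz(p,uv,z):
    o,d=ray(p,uv); return o+d*(z-o[2])/d[2]
E
python3 - <<'E'
from h import *
s=ctrl.state(); print({k:np.round(v,3).tolist() for k,v in s.items()})
for n in ['scene','side','wrist']:
    p=snap(n,n+'0'); print(n,p['fovy'],p['cx'],p['cy'],np.round(p['W'],3).tolist())
    for q in ['fixture','mouth','contact_block','carrier','grip','nose']:
        try:
            r=ctrl.spot_point(p,q) if q!='contact_block' else ctrl.spot_in(p,q)
            print(q,[(round(a['p'],2),np.round(a['location'],3).tolist()) for a in r[:2]])
        except Exception as e: print(q,e)
E
```

```text
pics
{'time_s': 0.0, 'joint_positions': [-0.14, 0.314, 0.045, 1.304, -0.0, 1.431], 'dq': [0.001, 0.001, 0.0, -0.001, -0.001, -0.0], 'tau': [-0.003, -48.063, 29.853, 0.02, -0.0, -0.0], 'tcp_pos': [0.574, 0.0, 0.23], 'tcp_rot': [[1.0, 0.0, -0.002], [0.0, -1.0, 0.0], [-0.002, -0.0, -1.0]], 'wrist_force': [-0.061, 0.636, 0.254], 'moment': [-0.027, 0.027, 0.004], 'grip_width': 0.086}
scene 54.68714752918378 276.79106736217744 206.95627360861417 [[-0.995, 0.081, -0.063, 0.648], [0.103, 0.789, -0.606, 0.712], [0.001, -0.609, -0.793, 0.951], [0.0, 0.0, 0.0, 1.0]]
fixture [(0.88, [0.526, -0.009, 0.006])]
mouth [(0.79, [0.524, -0.003, 0.023]), (0.66, [0.455, 0.341, -0.001])]
contact_block [(0.47, [0.513, 0.07, 0.036])]
carrier [(0.9, [0.453, 0.342, -0.0])]
grip [(0.88, [0.44, 0.309, 0.035])]
nose [(0.61, [0.471, 0.391, 0.002])]
side 42.78533318419711 282.14269684735626 203.7647289361208 [[-0.85, -0.361, 0.384, -0.045], [-0.526, 0.558, -0.642, 1.088], [0.017, -0.748, -0.664, 1.137], [0.0, 0.0, 0.0, 1.0]]
fixture [(0.69, [0.526, -0.008, 0.003])]
mouth [(0.72, [0.524, -0.001, 0.024])]
contact_block [(0.59, [0.509, 0.071, 0.034])]
carrier [(0.96, [0.456, 0.341, -0.001]), (0.4, [0.522, 0.0, 0.025])]
grip [(0.87, [0.445, 0.308, 0.036]), (0.31, [0.464, -0.315, 0.002])]
nose [(0.8, [0.473, 0.388, 0.005])]
wrist 58.14709320145808 282.089267795435 213.3966186102141 [[1.0, -0.001, -0.0, 0.576], [-0.001, -0.959, -0.282, 0.071], [0.0, 0.282, -0.959, 0.374], [0.0, 0.0, 0.0, 1.0]]
fixture [(0.91, [0.525, -0.006, 0.001])]
mouth []
contact_block [(0.82, [0.513, 0.068, 0.033])]
carrier []
grip []
nose []
```

View pics/scene0.png

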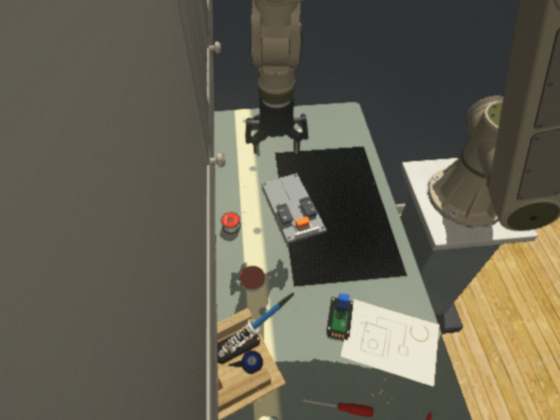

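View pics/side0.png

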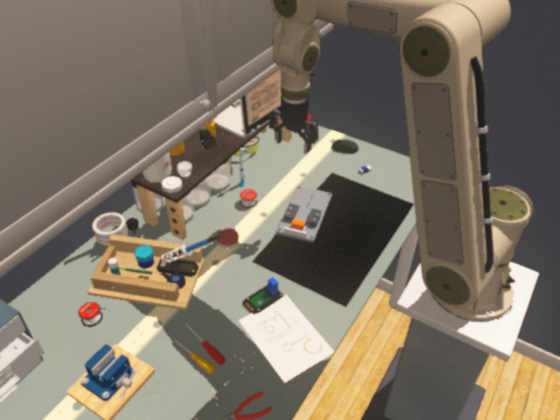

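View pics/wrist0.png

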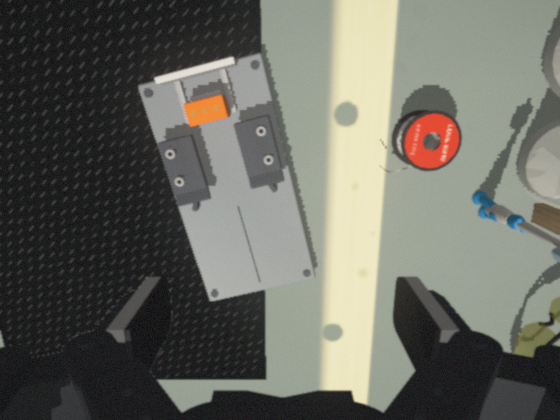

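Scene and side show the fixture mid-mat and the carrier at about (340,318) in scene, beside the drawing. The wrist view shows the whole fixture with corners near (139,88), (263,47), (315,275) and (212,300). I'll enlarge it.

Run:
```python
import cv2
i=cv2.imread('pics/wrist0.png')[35:310,120:330]
cv2.imwrite('pics/w0z.png',cv2.resize(i,None,fx=2.18,fy=2.18,interpolation=cv2.INTER_CUBIC))
i=cv2.imread('pics/side0.png')[170:330,220:360]
cv2.imwrite('pics/s0z.png',cv2.resize(i,None,fx=3.7,fy=3.7,interpolation=cv2.INTER_CUBIC))
```

```text
(no output)
```

View pics/w0z.png

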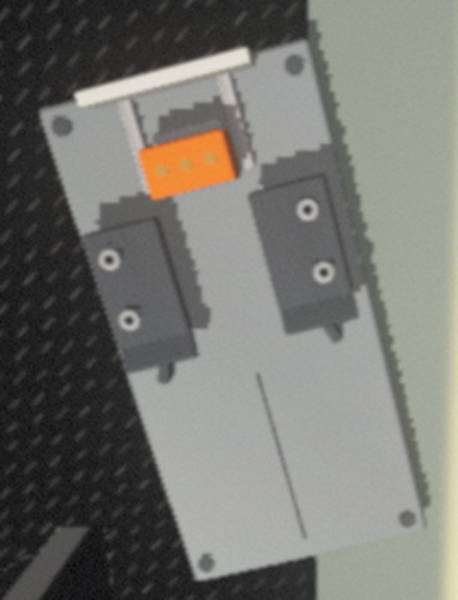

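View pics/s0z.png

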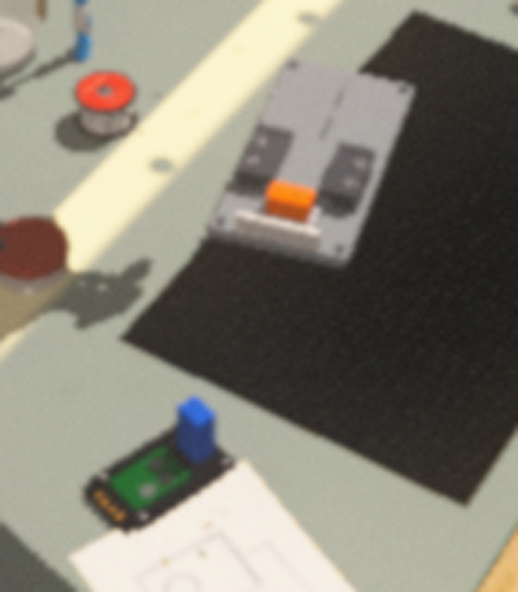

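Run:
```python
from h import *
from scipy.optimize import least_squares
p=snap('wrist','wrist0b')
z2i=lambda a:np.array(a)/2.18+[120,35]
fx=np.array([[-58,113,12],[58,113,12],[58,-113,12],[-58,-113,12]])/1e3
uv=z2i([(40,110),(308,40),(425,525),(197,580)])
def T(q,X):
    c,s=np.cos(q[3]),np.sin(q[3]); return X@np.array([[c,s,0],[-s,c,0],[0,0,1]])+q[:3]
r=least_squares(lambda q:(proj(p,T(q,fx))-uv).ravel(),[.525,0,.003,.2])
print(r.x,np.degrees(r.x[3]),r.fun)
r=least_squares(lambda q:(proj(p,T([q[0],q[1],.0026,q[2]],fx))-uv).ravel(),[.525,0,.2])
q=[r.x[0],r.x[1],.0026,r.x[2]];print(q,np.degrees(q[3]),r.fun)
def inv(q,X):
    c,s=np.cos(q[3]),np.sin(q[3]); return (np.array(X)-q[:3])@np.array([[c,-s,0],[s,c,0],[0,0,1]])
for n,a,z in [('blk',(153,200),34),('blk',(238,178),34),('blkback',(140,150),34),('lipL',(195,355),30),('lipR',(285,333),30),('groove',(258,373),12),('groove',(305,538),12)]:
    print(n,np.round(1e3*inv(q,onz(p,z2i(a),.0026+z/1e3)),1))
```

```text
[ 0.52730401 -0.01003243 -0.00324081  0.24010219] 13.756841877230102 [ 0.09675607  0.27758616 -0.290353   -0.28385314  0.30987446  0.90666674
 -0.07974087 -0.90927646]
[np.float64(0.5281400900857816), np.float64(-0.009363200450891942), 0.0026, np.float64(0.23967399308195042)] 13.73230826264345 [-1.38162457 -0.822041    0.35143586 -1.92086262  1.55730522  2.83229757
 -0.38033242  1.27518397]
blk [-17.4  66.3  34. ]
blk [18.  66.4 34. ]
blkback [-16.5  85.8  34. ]
lipL [-20.7   0.4  30. ]
lipR [19.1  0.5 30. ]
groove [  0.  -17.9  12. ]
groove [  -0.3 -102.4   12. ]
```

```bash
python3 -m pendant '{"hand":[1,1,1,1,1,1,1,1,1],"linear":[[-0.021,-0.05,0],[-0.021,-0.05,0],[-0.021,-0.05,0],[-0.021,-0.05,0],[-0.021,-0.05,0],[-0.021,-0.05,0],[0,0,0],[0,0,0],[0,0,0]],"turn":[0,0,0,0,0,0,9.5,9.5,0]}'
python3 - <<'E'
from h import *
s=ctrl.state();print(s['tcp_pos'],s['tcp_rot'])
p=snap('wrist','wrist1')
for q in ['carrier','grip','nose']:
    r=ctrl.spot_point(p,q); print(q,[(round(a['p'],2),np.round(a['location'],3).tolist()) for a in r[:2]])
E
```

```text
time_s: 2.22
tcp_pos: [0.4489, 0.3002, 0.2313]
tcp_rot: [[0.946, -0.323, 0.0], [-0.323, -0.946, -0.0], [0.0, -0.0, -1.0]]
wrist_force: [-0.0, -0.4, 0.2]
grip_width: 0.0854
[0.44888548 0.3002421  0.23133143] [[ 9.46279104e-01 -3.23350950e-01  1.42709885e-04]
 [-3.23350953e-01 -9.46279114e-01 -3.38527241e-06]
 [ 1.36138014e-04 -4.29419647e-05 -9.99999990e-01]]
carrier [(0.65, [0.454, 0.341, -0.002])]
grip [(0.74, [0.44, 0.31, 0.039])]
nose [(0.65, [0.468, 0.386, 0.004]), (0.54, [0.439, 0.306, 0.039])]
```

View pics/wrist1.png

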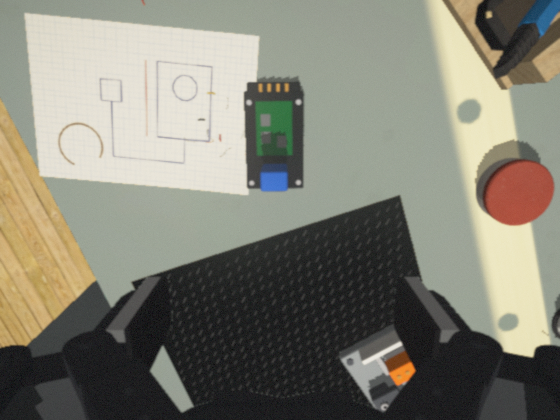

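The carrier sits at (275,135), almost aligned with the image. Its post top is at about (274,182). I'll zoom in to fit the pose.

Run:
```python
import cv2
i=cv2.imread('pics/wrist1.png')[70:205,225:325]
cv2.imwrite('pics/w1z.png',cv2.resize(i,None,fx=4.4,fy=4.4,interpolation=cv2.INTER_CUBIC))
```

```text
(no output)
```

View pics/w1z.png

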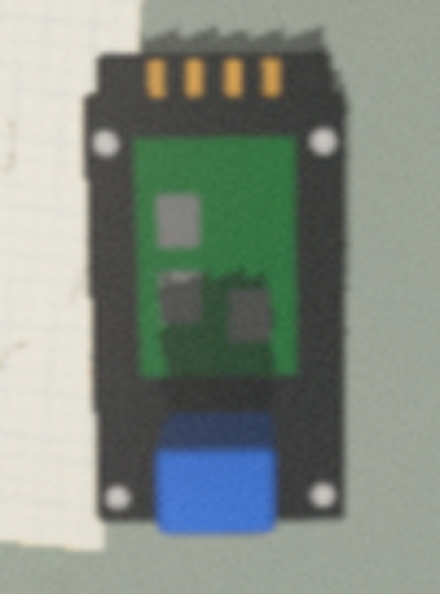

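```bash
cat >> h.py <<'E'
from scipy.optimize import least_squares
def T(q,X):
    c,s=np.cos(q[3]),np.sin(q[3]); return np.array(X)@np.array([[c,s,0],[-s,c,0],[0,0,1]])+q[:3]
def inv(q,X):
    c,s=np.cos(q[3]),np.sin(q[3]); return (np.array(X)-q[:3])@np.array([[c,-s,0],[s,c,0],[0,0,1]])
E
python3 - <<'E'
from h import *
p=snap('wrist','wrist1b')
uv=np.array([(98,520),(344,517),(87,97),(345,97),(155,450),(275,450),(276,532),(157,532)])/4.4+[225,70]
X=np.array([[-28,-50,8],[28,-50,8],[-28,42,8],[28,42,8],[-12,-25,52],[12,-25,52],[12,-43,52],[-12,-43,52]])/1e3
for free in (1,0):
    f=lambda q:(proj(p,T(q if free else [q[0],q[1],0,q[3]],X))-uv).ravel()
    r=least_squares(f,[.455,.341,0,-.33]);q=r.x if free else np.array([*r.x[:2],0,r.x[3]])
    print(q,np.degrees(q[3]),np.round(r.fun,1))
    g=T(q,[[0,-.034,.038]])[0];print('grip',g)
s=ctrl.state();R=np.array(s['tcp_rot']);print('shift tool',R.T@(g-np.array(s['tcp_pos'])), 'tool yaw',np.degrees(np.arctan2(R[1,0],R[0,0])))
E
```

```text
[ 0.45531199  0.33828971 -0.00678393 -0.32557706] -18.654191247351644 [ 0.1  0.2 -0.2  0.6 -0.5  0.5  0.5  0.1  0.  -0.9  0.1 -1.1 -0.1  0.3
  0.   0.5]
grip [0.4444369  0.30607585 0.03121607]
[ 0.45576607  0.33917735  0.         -0.32554343] -18.652264417818653 [-0.4  0.7  0.3  1.1 -1.1 -0.8  1.1 -1.2 -0.3 -0.7  0.4 -0.8  0.2  1.
 -0.2  1.1]
grip [0.44489206 0.30696313 0.038     ]
shift tool [-0.00642034 -0.00542073  0.19331704] tool yaw -18.94584397294328
```

```bash
python3 -m pendant '{"hand":[1,1,1,1,1,1,1,1],"linear":[[-0.0065,-0.0055,0],[0,0,0.045],[0,0,0.045],[0,0,0.045],[0,0,0.040],[0,0,0.02],[0,0,0.013],[0,0,0]],"turn":[-0.3,0,0,0,0,0,0,0]}' 40
python3 - <<'E'
from h import *
snap('wrist','wrist2');snap('side','side2')
E
```

```text
time_s: 3.48
tcp_pos: [0.4442, 0.3073, 0.0227]
tcp_rot: [[0.947, -0.32, -0.001], [-0.32, -0.947, -0.001], [-0.001, 0.001, -1.0]]
wrist_force: [-0.4, 0.4, 0.7]
grip_width: 0.085
```

View pics/wrist2.png

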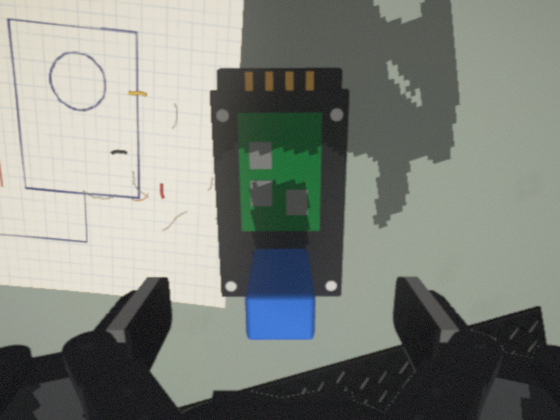

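The post is between the open fingers, centred at column 280 with the pads around 283. I'll check the y centring by projection.

Run:
```python
from h import *
p=snap('wrist','wrist2b')
uv=np.array([(231,287),(332,286),(211,92),(349,92),(247,298),(313,298),(315,338),(246,338)])
uv=np.array([(222,296),(342,296),(211,92),(349,92),(247,297),(314,297),(314,338),(246,338)])
X=np.array([[-28,-50,8],[28,-50,8],[-28,42,8],[28,42,8],[-12,-25,52],[12,-25,52],[12,-43,52],[-12,-43,52]])/1e3
f=lambda q:(proj(p,T(q,X))-uv).ravel()
r=least_squares(f,[.455,.341,0,-.33]);q=r.x
print(q,np.degrees(q[3]),np.round(r.fun,1)); g=T(q,[[0,-.034,.038]])[0]
s=ctrl.state();R=np.array(s['tcp_rot']);print('grip',g,'shift tool',R.T@(g-np.array(s['tcp_pos'])))
for y in(-.043,-.025): print(proj(p,T(q,[[0,y,.052]])))
```

```text
[ 0.4559816   0.33923534 -0.00210125 -0.32398187] -18.56279367501431 [-0.1  0.8 -1.8  0.4 -0.1  0.8  0.3  0.3 -1.5 -2.5  1.5 -2.7  0.4  1.7
  1.   1.9]
grip [0.44515791 0.30700418 0.03589875] shift tool [-9.73240006e-05  8.56087208e-04 -1.15357909e-02]
[[280.68946206 339.79978407]]
[[280.46228837 294.36812006]]
```

```bash
python3 -m pendant '{"hand":[0,0,0,0,0,0],"linear":[[0,0,0],[0,0,0],[0,0,0],[0,0,0],[0,0,0],[0,0,0]],"turn":[0,0,0,0,0,0]}' 50
```

```text
time_s: 4.38
tcp_pos: [0.4449, 0.3074, 0.0237]
tcp_rot: [[0.947, -0.321, 0.001], [-0.321, -0.947, 0.0], [0.0, -0.0, -1.0]]
wrist_force: [-0.8, -0.5, 4.7]
grip_width: 0.0231
```

```bash
python3 -m pendant '{"hand":[0,0,0,0,0,0,0],"linear":[[0,0,-0.01],[0,0,-0.02],[0,0,-0.03],[0,0,-0.03],[0,0,-0.01],[0,0,0],[0,0,0]],"turn":[0,0,-8.1,-8.1,-8.1,-8.1,0]}'
python3 -m pendant '{"hand":[0,0,0,0,0,0,0,0,0],"linear":[[0.006,0.04,0],[0,0.05,0],[0,0.055,0],[0,0.055,0],[0,0.055,0],[0,0.055,0],[0,0.055,0],[0,0.05,0],[0,0,0]],"turn":[0,0,0,0,0,0,0,0,0]}'
python3 - <<'E'
from h import *
snap('wrist','wrist3');snap('side','side3');snap('scene','scene3')
E
```

```text
time_s: 5.25
tcp_pos: [0.4444, 0.3071, 0.1234]
tcp_rot: [[0.972, 0.235, -0.0], [0.235, -0.972, -0.0], [-0.0, 0.0, -1.0]]
wrist_force: [0.4, -0.5, -2.6]
grip_width: 0.0231
time_s: 6.38
tcp_pos: [0.5496, -0.098, 0.1229]
tcp_rot: [[0.973, 0.229, 0.0], [0.229, -0.973, -0.001], [0.0, 0.001, -1.0]]
wrist_force: [-0.5, 0.4, -2.1]
grip_width: 0.0233
```

View pics/wrist3.png

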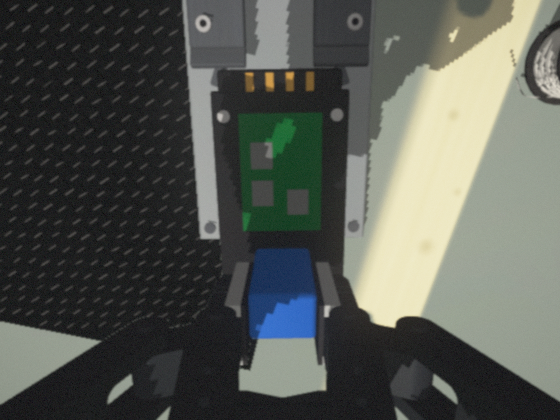

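View pics/side3.png

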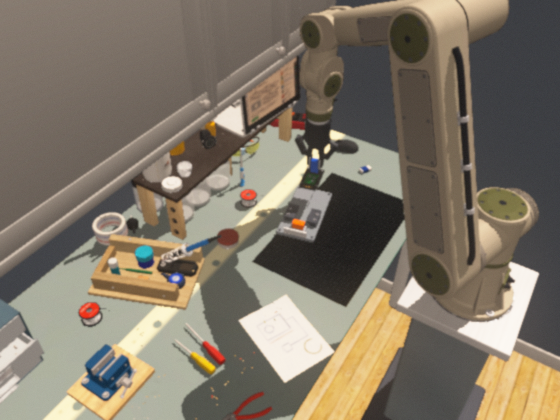

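The carrier is held level. The fixture's tail corners show at (202,239) and (362,237), and the block fronts at row ~66. I'll zoom in to fit both poses.

Run:
```python
import cv2
i=cv2.imread('pics/wrist3.png')[0:250,170:390]
cv2.imwrite('pics/w3z.png',cv2.resize(i,None,fx=2.4,fy=2.4,interpolation=cv2.INTER_CUBIC))
```

```text
(no output)
```

View pics/w3z.png

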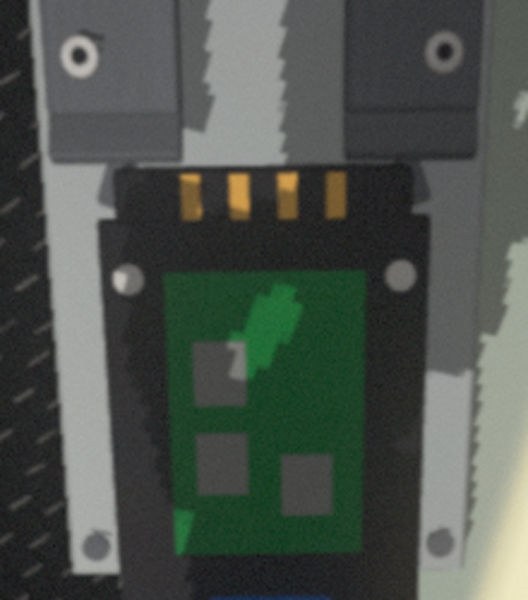

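```bash
cat > fit3.py <<'E'
from h import *
def fit(p,FX,fu,CX,cu,fz=.0026):
    FX=np.array(FX)/1e3;CX=np.array(CX)/1e3
    r=least_squares(lambda q:(proj(p,T([q[0],q[1],fz,q[2]],FX))-fu).ravel(),[.528,-.0094,.24]);F=np.array([r.x[0],r.x[1],fz,r.x[2]])
    print('F',F.round(4),np.degrees(F[3]).round(2),r.fun.round(1))
    s=ctrl.state();t=np.array(s['tcp_pos'])
    r=least_squares(lambda q:(proj(p,T(q,CX))-cu).ravel(),[t[0],t[1]+.034,t[2]-.023,.24]);C=r.x
    print('C',C.round(4),np.degrees(C[3]).round(2),r.fun.round(1))
    zc=t[2]-.0237
    r=least_squares(lambda q:(proj(p,T([q[0],q[1],zc,q[2]],CX))-cu).ravel(),[t[0],t[1]+.034,.24]);C=np.array([r.x[0],r.x[1],zc,r.x[2]])
    print('C',C.round(4),np.degrees(C[3]).round(2),r.fun.round(1))
    print('C in F mm',(1e3*inv(F,C[:3])).round(1),'dyaw',np.degrees(C[3]-F[3]).round(2))
    R=np.array(s['tcp_rot']); print('tool yaw',np.degrees(np.arctan2(R[1,0],R[0,0])),'tcp in F',(1e3*inv(F,t)).round(1))
    return F,C
E
python3 - <<'E'
from fit3 import *
p=snap('wrist','wrist3b')
z=lambda a:np.array(a)/2.4+[170,0]
fit(p,[[-58,-113,12],[58,-113,12],[-19.5,0,30],[19.5,0,30]],z([(72,573),(467,570),(183,160),(345,157)]),
 [[-28,42,8],[28,42,8],[-25,50,8],[25,50,8]],z([(99,220),(430,216),(113,168),(413,165)]))
s=ctrl.state();print(s['tcp_pos'],s['tcp_rot'][:2,:2])
E
```

```text
F [ 0.5255 -0.0049  0.0026  0.2476] 14.19 [ 0.   1.2 -0.1  0.9 -0.1 -1.   0.2 -0.5]
C [ 0.54   -0.0611  0.096   0.2474] 14.18 [-0.2 -0.3 -0.1 -0.2  0.2  0.3  0.2  0.1]
C [ 0.5401 -0.0612  0.0992  0.2474] 14.18 [-1.6  0.   1.3  0.1 -1.1  0.2  1.5 -0.1]
C in F mm [  0.3 -58.2  96.6] dyaw -0.01
tool yaw 13.694264335448812 tcp in F [  0.2 -91.3 120.3]
[ 0.54805803 -0.09334226  0.12292291] [[ 0.97157224  0.23673961]
 [ 0.23674074 -0.97157255]]
```

The arm was still settling when wrist3 was taken, so I'll redo the fit on a settled picture.

Run:
```python
from h import *
print(ctrl.state()['tcp_pos']);p=snap('wrist','wrist4');print(ctrl.state()['tcp_pos'])
i=cv2.imread('pics/wrist4.png')[0:250,170:390]
cv2.imwrite('pics/w4z.png',cv2.resize(i,None,fx=2.4,fy=2.4,interpolation=cv2.INTER_CUBIC))
```

```text
[ 0.54805803 -0.09334226  0.12292291]
[ 0.54820111 -0.09314238  0.12308006]
```

View pics/w4z.png

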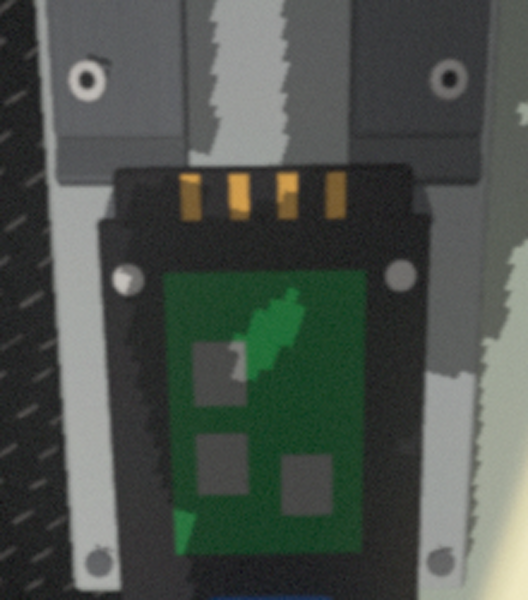

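Run:
```python
from fit3 import *
p=snap('wrist','wrist4b')
z=lambda a:np.array(a)/2.4+[170,0]
F,C=fit(p,[[-58,-113,12],[58,-113,12],[-19.5,10,30],[19.5,10,30]],z([(75,590),(463,587),(186,137),(351,137)]),
 [[-28,42,8],[28,42,8],[-25,50,8],[25,50,8]],z([(99,220),(430,216),(113,168),(413,165)]))
for a,h in [((87,80),33),((450,78),33),((57,184),30),((478,183),30)]: print(1e3*inv(F,onz(p,z(a),.0026+h/1e3)))
```

```text
F [ 0.5279 -0.0092  0.0026  0.2412] 13.82 [-0.7  0.4  1.1  1.3  0.2 -0.5 -0.5 -0.7]
C [ 0.5401 -0.0604  0.0962  0.2496] 14.3 [-0.2 -0.3 -0.1 -0.2  0.2  0.3  0.2  0.1]
C [ 0.5402 -0.0606  0.0995  0.2496] 14.3 [-1.7  0.   1.3  0.1 -1.2  0.2  1.5 -0.1]
C in F mm [ -0.3 -52.8  96.9] dyaw 0.48
tool yaw 13.767469488806281 tcp in F [-1.000e-01 -8.630e+01  1.206e+02]
[-41.9346289   21.76079835  33.        ]
[42.14209222 21.96702452 33.        ]
[-51.10093007  -0.733204    30.        ]
[50.70165101 -0.7596763  30.        ]
```

```bash
python3 -m pendant '{"hand":[0,0,0,0,0,0],"linear":[[0.0003,0.0098,0],[0,0,0.03],[0,0,0.03],[0,0,0.016],[0,0,0],[0,0,0]],"turn":[0.2,0,0,0,0,0]}'
python3 -m pendant '{"hand":[0,0,0,0],"linear":[[0,0,0.003],[0,0,0.002],[0,0,0.001],[0,0,0]],"turn":[0,0,0,0]}'
python3 - <<'E'
from h import *
snap('wrist','wrist5');s=ctrl.state();print(s['tcp_pos'],s['wrist_force'],s['moment'])
F=[.528,-.0093,.0026,.2408];print(1e3*inv(F,s['tcp_pos']))
E
```

```text
time_s: 7.42
tcp_pos: [0.5523, -0.1042, 0.0483]
tcp_rot: [[0.972, 0.234, 0.002], [0.234, -0.972, -0.001], [0.001, 0.001, -1.0]]
wrist_force: [0.5, 0.0, -1.6]
grip_width: 0.023
time_s: 7.92
tcp_pos: [0.5514, -0.1039, 0.0413]
tcp_rot: [[0.972, 0.233, 0.0], [0.233, -0.972, -0.0], [-0.0, 0.0, -1.0]]
wrist_force: [0.3, 0.2, -2.4]
grip_width: 0.0233
[ 0.55140573 -0.10392173  0.04135273] [ 0.48932972 -0.11676532 -1.42201159] [0.02807579 0.01800887 0.02749091]
[  0.16506527 -97.47344415  38.75272589]
```

View pics/wrist5.png

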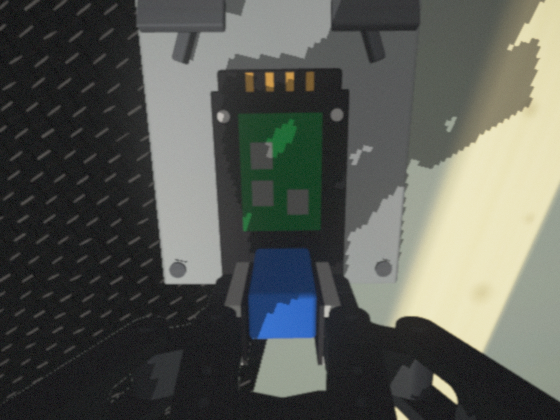

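The carrier is centred on the plate, with gaps of about 64 px left and 63 px right, and its nose is short of the lead-ins. I'll lower it gently.

```bash
python3 -m pendant '{"hand":[0,0,0],"linear":[[0,0,0.001],[0,0,0.001],[0,0,0]],"turn":[0,0,0]}'
python3 -m pendant '{"hand":[0,0],"linear":[[0,0,0.0007],[0,0,0]],"turn":[0,0]}'
python3 -m pendant '{"hand":[0,0],"linear":[[0,0,0.0005],[0,0,0]],"turn":[0,0]}'
```

```text
time_s: 8.35
tcp_pos: [0.5513, -0.1039, 0.0392]
tcp_rot: [[0.972, 0.233, -0.0], [0.233, -0.972, 0.0], [-0.0, -0.0, -1.0]]
wrist_force: [-0.0, -0.3, -2.0]
grip_width: 0.0229
time_s: 8.6
tcp_pos: [0.5514, -0.1039, 0.0386]
tcp_rot: [[0.972, 0.233, 0.0], [0.233, -0.972, 0.0], [0.0, -0.0, -1.0]]
wrist_force: [-0.2, -0.3, -1.2]
grip_width: 0.0227
time_s: 8.85
tcp_pos: [0.5515, -0.1039, 0.0383]
tcp_rot: [[0.972, 0.233, 0.0], [0.233, -0.972, -0.0], [0.0, 0.0, -1.0]]
wrist_force: [-1.3, -0.1, -0.4]
grip_width: 0.0231
```

```bash
python3 -m pendant '{"hand":[0,0],"linear":[[0,0,0.0004],[0,0,0]],"turn":[0,0]}'
python3 -m pendant '{"hand":[0,0,0,0,0,0],"linear":[[0,-0.004,0],[0,-0.004,0],[0,-0.004,0],[0,-0.004,0],[0,-0.004,0],[0,0,0]],"turn":[0,0,0,0,0,0]}'
python3 - <<'E'
from h import *
snap('wrist','wrist6');s=ctrl.state();print(s['tcp_pos'],s['wrist_force'],s['moment'])
F=[.528,-.0093,.0026,.2408];print(1e3*inv(F,s['tcp_pos']))
E
```

```text
time_s: 9.1
tcp_pos: [0.5515, -0.104, 0.0383]
tcp_rot: [[0.972, 0.233, 0.0], [0.233, -0.972, -0.0], [0.0, 0.0, -1.0]]
wrist_force: [-2.7, -0.2, 5.2]
grip_width: 0.0228
time_s: 9.85
tcp_pos: [0.5474, -0.0842, 0.0383]
tcp_rot: [[0.972, 0.234, 0.002], [0.234, -0.972, -0.0], [0.001, 0.001, -1.0]]
wrist_force: [0.9, -1.7, 6.0]
grip_width: 0.0232
[ 0.54737328 -0.08421734  0.03828453] [ 1.22496651 -2.24150101  5.87112387] [-0.27662332  0.08342436  0.02573744]
[  0.94804909 -77.37591774  35.68453243]
```

View pics/wrist6.png

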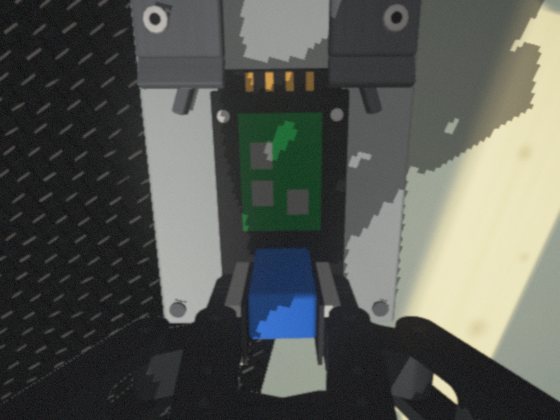

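It has drifted about 1 mm to +x (gaps 67 and 63 px). I'll recentre, straighten and ease the downward press a little.

```bash
python3 -m pendant '{"hand":[0,0,0,0,0,0],"linear":[[-0.0009,0,-0.0003],[0,0,0],[0,-0.004,0],[0,-0.004,0],[0,-0.004,0],[0,0,0]],"turn":[-0.3,0,0,0,0,0]}'
python3 - <<'E'
from h import *
snap('wrist','wrist7');s=ctrl.state();print(s['tcp_pos'],s['wrist_force'],s['moment'])
R=s['tcp_rot'];print(np.degrees(np.arctan2(R[1,0],R[0,0])))
F=[.528,-.0093,.0026,.2408];print(1e3*inv(F,s['tcp_pos']))
i=cv2.imread('pics/wrist7.png')[0:350,120:430]
cv2.imwrite('pics/w7z.png',cv2.resize(i,None,fx=1.7,fy=1.7,interpolation=cv2.INTER_CUBIC))
E
```

```text
time_s: 10.65
tcp_pos: [0.543, -0.0732, 0.0383]
tcp_rot: [[0.971, 0.238, 0.0], [0.238, -0.971, -0.001], [-0.0, 0.001, -1.0]]
wrist_force: [0.5, -1.5, 6.5]
grip_width: 0.0231
[ 0.54295165 -0.0731732   0.03826928] [ 0.05636266 -0.84425868  6.68934771] [-0.2838729  -0.16320712 -0.01485527]
13.78541219435693
[ -0.71219833 -65.59596018  35.66928409]
```

View pics/w7z.png

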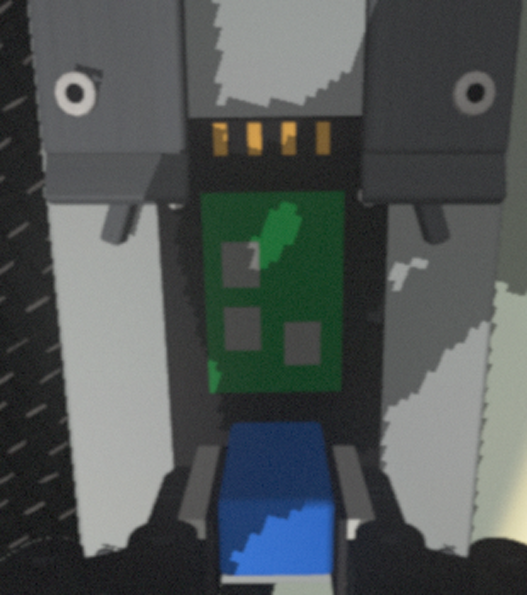

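```bash
python3 -m pendant '{"hand":[0,0,0,0,0,0,0],"linear":[[0.0004,-0.004,-0.0003],[0,-0.004,0],[0,-0.004,0],[0,-0.004,0],[0,-0.004,0],[0,-0.004,0],[0,0,0]],"turn":[0,0,0,0,0,0,0]}'
python3 - <<'E'
from h import *
p=snap('wrist','wrist8');s=ctrl.state();print(s['tcp_pos'],s['wrist_force'],s['moment'])
R=s['tcp_rot'];print(np.degrees(np.arctan2(R[1,0],R[0,0])))
F=[.528,-.0093,.0026,.2408];print(1e3*inv(F,s['tcp_pos']))
i=cv2.imread('pics/wrist8.png')[0:350,120:430]
cv2.imwrite('pics/w8z.png',cv2.resize(i,None,fx=1.7,fy=1.7,interpolation=cv2.INTER_CUBIC))
E
```

```text
time_s: 11.58
tcp_pos: [0.5374, -0.0488, 0.0383]
tcp_rot: [[0.971, 0.239, -0.0], [0.239, -0.971, 0.001], [0.0, -0.001, -1.0]]
wrist_force: [0.8, -0.8, 5.6]
grip_width: 0.023
[ 0.53741736 -0.04888525  0.03828288] [ 0.44376931 -0.14383358  4.94188763] [ 0.01739001 -0.02630323 -0.02282702]
13.830687865135461
[ -0.29462708 -40.68896504  35.68288445]
```

View pics/w8z.png

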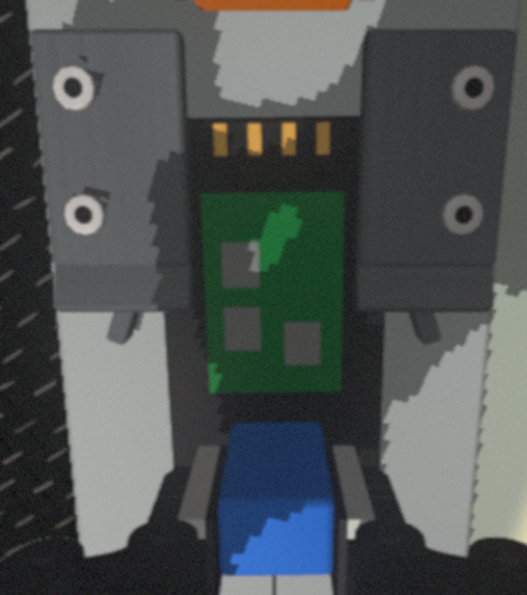

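The carrier is under the lips, and the block's front edge shows at the top (row ~8). By the estimate about 22 mm remain. I'll advance 16 mm, then feel.

```bash
python3 -m pendant '{"hand":[0,0,0,0,0,0],"linear":[[0,-0.004,0],[0,-0.004,0],[0,-0.004,0],[0,-0.003,0],[0,-0.001,0],[0,0,0]],"turn":[0,0,0,0,0,0]}'
python3 - <<'E'
from h import *
p=snap('wrist','wrist9');s=ctrl.state();print(s['tcp_pos'],s['wrist_force'],s['moment'])
R=s['tcp_rot'];print(np.degrees(np.arctan2(R[1,0],R[0,0])))
F=[.528,-.0093,.0026,.2408];print(1e3*inv(F,s['tcp_pos']),R[:,1]@s['wrist_force'])
i=cv2.imread('pics/wrist9.png')[0:250,150:410]
cv2.imwrite('pics/w9z.png',cv2.resize(i,None,fx=2.3,fy=2.3,interpolation=cv2.INTER_CUBIC))
E
```

```text
time_s: 12.38
tcp_pos: [0.5337, -0.0338, 0.0383]
tcp_rot: [[0.971, 0.239, -0.0], [0.239, -0.971, 0.001], [-0.0, -0.001, -1.0]]
wrist_force: [0.2, -1.1, 3.7]
grip_width: 0.023
[ 0.53370425 -0.03377642  0.03827133] [ 0.46536423 -1.40043449  4.88649331] [-0.17994949 -0.06836248  0.00061882]
13.808344151177904
[ -0.29745799 -25.13056604  35.67132706] 1.4677158047089376
```

View pics/w9z.png

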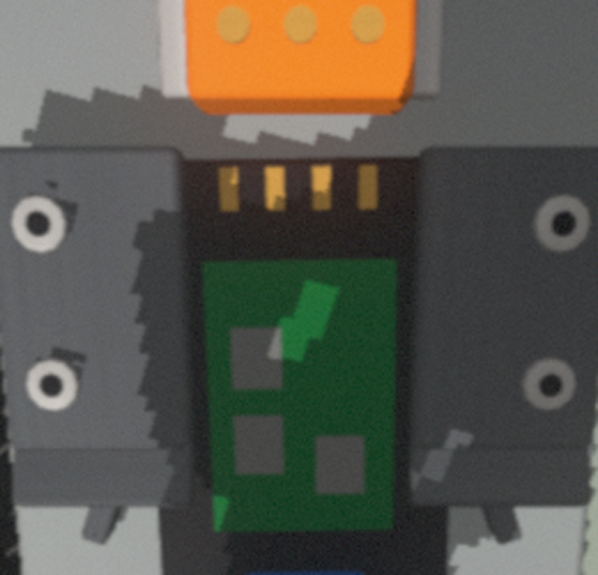

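The gap from nose to block is about 44 zoomed px, roughly 7 mm. I'll feel for it with small steps.

```bash
cat > rd.py <<'E'
from h import *
s=ctrl.state();R=s['tcp_rot'];F=[.528,-.0093,.0026,.2408]
a=inv(F,s['tcp_pos'])*1e3
print('nose y %.2f x %.2f z %.2f  pushF %.2f side %.2f fz %.2f t %.2f'%(a[1]+84,a[0],a[2],R[:,1]@s['wrist_force'],R[:,0]@s['wrist_force'],s['wrist_force'][2],s['time_s']))
E
m(){ python3 rd.py; }
python3 -m pendant '{"hand":[0,0,0],"linear":[[0,-0.002,0],[0,-0.002,0],[0,0,0]],"turn":[0,0,0]}' >/dev/null; m
python3 -m pendant '{"hand":[0,0],"linear":[[0,-0.001,0],[0,0,0]],"turn":[0,0]}' >/dev/null; m
python3 -m pendant '{"hand":[0,0],"linear":[[0,-0.001,0],[0,0,0]],"turn":[0,0]}' >/dev/null; m
```

```text
nose y 62.75 x -0.23 z 35.67  pushF 2.28 side 0.28 fz 3.76 t 12.80
nose y 63.61 x -0.23 z 35.71  pushF 2.68 side 0.34 fz 3.14 t 13.05
nose y 64.60 x -0.25 z 35.67  pushF 1.81 side 0.21 fz 3.90 t 13.30
```

```bash
m(){ python3 rd.py; }
python3 -m pendant '{"hand":[0,0],"linear":[[0,-0.0005,0],[0,0,0]],"turn":[0,0]}' >/dev/null; m
python3 -m pendant '{"hand":[0,0],"linear":[[0,-0.0005,0],[0,0,0]],"turn":[0,0]}' >/dev/null; m
python3 -m pendant '{"hand":[0,0],"linear":[[0,-0.0005,0],[0,0,0]],"turn":[0,0]}' >/dev/null; m
```

```text
nose y 65.09 x -0.28 z 35.67  pushF 1.54 side 0.19 fz 3.15 t 13.55
nose y 65.61 x -0.24 z 35.68  pushF 2.81 side -0.04 fz 2.76 t 13.80
nose y 65.99 x -0.23 z 35.70  pushF 2.90 side 0.38 fz 3.06 t 14.05
```

Run:
```python
from h import *
p=snap('wrist','wrist10')
i=cv2.imread('pics/wrist10.png')[0:150,180:380]
cv2.imwrite('pics/w10z.png',cv2.resize(i,None,fx=3.8,fy=3.8,interpolation=cv2.INTER_CUBIC))
```

```text
(no output)
```

View pics/w10z.png

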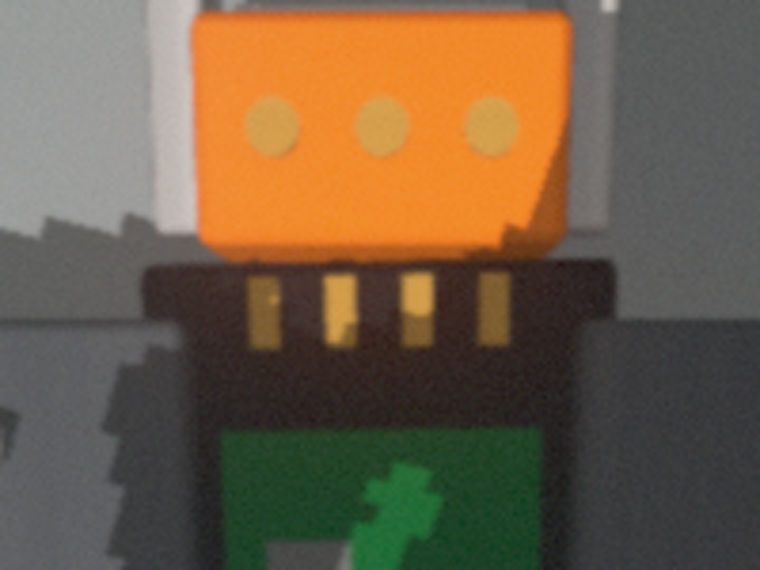

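The nose (row 262) is just touching, or almost touching, the orange face (row ~258). I'll continue in 0.5 mm steps.

```bash
m(){ python3 rd.py; }
python3 -m pendant '{"hand":[0,0],"linear":[[0,-0.0005,0],[0,0,0]],"turn":[0,0]}' >/dev/null; m
python3 -m pendant '{"hand":[0,0],"linear":[[0,-0.0005,0],[0,0,0]],"turn":[0,0]}' >/dev/null; m
python3 -m pendant '{"hand":[0,0],"linear":[[0,-0.0005,0],[0,0,0]],"turn":[0,0]}' >/dev/null; m
```

```text
nose y 66.05 x -0.26 z 35.69  pushF 6.18 side -0.49 fz 2.59 t 14.35
nose y 66.14 x -0.25 z 35.78  pushF 5.75 side -0.61 fz 2.57 t 14.60
nose y 66.57 x -0.25 z 35.80  pushF 5.85 side -1.35 fz 2.03 t 14.85
```

Contact shows at nose y ≈ 66.0: the push force steps from 2.9 to 6 N. Next I'll push gently by about 3 mm in total.

```bash
m(){ python3 rd.py; }
python3 -m pendant '{"hand":[0,0,0],"linear":[[0,-0.0005,0],[0,-0.0005,0],[0,0,0]],"turn":[0,0,0]}' >/dev/null; m
python3 -m pendant '{"hand":[0,0,0],"linear":[[0,-0.0005,0],[0,-0.0005,0],[0,0,0]],"turn":[0,0,0]}' >/dev/null; m
python3 -m pendant '{"hand":[0,0,0],"linear":[[0,-0.0005,0],[0,0,0],[0,0,0]],"turn":[0,0,0]}' >/dev/null; m
python3 - <<'E'
from h import *
p=snap('wrist','wrist11')
i=cv2.imread('pics/wrist11.png')[0:150,180:380]
cv2.imwrite('pics/w11z.png',cv2.resize(i,None,fx=3.8,fy=3.8,interpolation=cv2.INTER_CUBIC))
E
```

```text
nose y 67.54 x -0.25 z 35.77  pushF 6.29 side -0.86 fz 2.89 t 15.22
nose y 68.54 x -0.27 z 35.79  pushF 6.19 side -0.95 fz 2.38 t 15.60
nose y 69.02 x -0.26 z 35.78  pushF 6.90 side -0.74 fz 2.93 t 15.97
```

View pics/w11z.png

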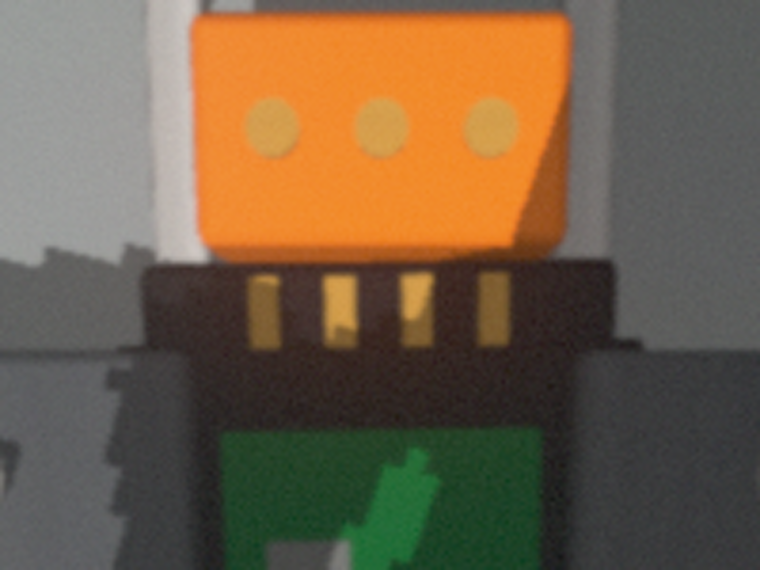

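Both pictures show the block resting against the nose. The lips have shifted about 30 zoomed px relative to the carrier (about 3 mm), which agrees with the readings. I'll release now, opening only partly, and then lift.

```bash
python3 -m pendant '{"hand":[0.35,0.4,0.5,0.5,0.5],"linear":[[0,0,0],[0,0,0],[0,0,0],[0,0,0],[0,0,0]],"turn":[0,0,0,0,0]}'; python3 rd.py
python3 - <<'E'
from h import *
p=snap('wrist','wrist12')
E
```

```text
time_s: 16.65
tcp_pos: [0.5311, -0.0228, 0.0383]
tcp_rot: [[0.971, 0.239, -0.0], [0.239, -0.971, 0.0], [-0.0, -0.0, -1.0]]
wrist_force: [0.2, 0.4, 1.1]
grip_width: 0.0428
nose y 70.17 x -0.23 z 35.65  pushF -0.32 side 0.25 fz 1.07 t 16.65
```

View pics/wrist12.png

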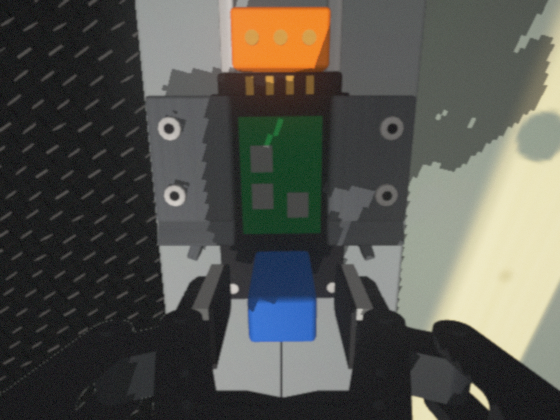

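The fingers are free on both sides (gaps at columns 228–248 and 317–345). The arm came forward 1.15 mm as it unloaded, but the carrier stayed put. Now I'll lift.

```bash
python3 -m pendant '{"hand":[0.5,0.5,0.5,0.5,0.5,0.5,0.5,0.5],"linear":[[0,0,-0.01],[0,0,-0.02],[0,0,-0.03],[0,0,-0.04],[0,0,-0.04],[0,0,-0.04],[0,0,0],[0,0,0]],"turn":[0,0,0,0,0,0,0,0]}'
python3 -m pendant '{"hand":[0.5,0.5,0.5],"linear":[[0,0.05,0],[0,0,0],[0,0,0]],"turn":[0,0,0]}'
python3 - <<'E'
from h import *
p=snap('wrist','wrist13');snap('side','side13')
for q in ['fixture','carrier','nose','contact_block']:
    r=(ctrl.spot_in if q=='contact_block' else ctrl.spot_point)(p,q); F=[.528,-.0093,.0026,.2408]
    print(q,[(round(a['p'],2),(1e3*inv(F,a['location'])).round(1).tolist()) for a in r[:2]])
i=cv2.imread('pics/wrist13.png')[0:260,150:420]
cv2.imwrite('pics/w13z.png',cv2.resize(i,None,fx=2.2,fy=2.2,interpolation=cv2.INTER_CUBIC))
E
```

```text
time_s: 17.7
tcp_pos: [0.531, -0.0229, 0.2185]
tcp_rot: [[0.971, 0.239, 0.001], [0.239, -0.971, -0.0], [0.0, 0.0, -1.0]]
wrist_force: [-0.7, 0.7, 0.1]
grip_width: 0.0426
time_s: 18.08
tcp_pos: [0.5421, -0.0713, 0.217]
tcp_rot: [[0.971, 0.238, -0.003], [0.238, -0.971, 0.001], [-0.002, -0.002, -1.0]]
wrist_force: [0.1, -0.1, 0.6]
grip_width: 0.0431
fixture []
carrier [(0.91, [-0.2, 22.1, 12.1])]
nose [(0.77, [0.8, 69.4, 15.4])]
contact_block [(0.94, [1.9, 77.6, 33.5])]
```

View pics/wrist13.png

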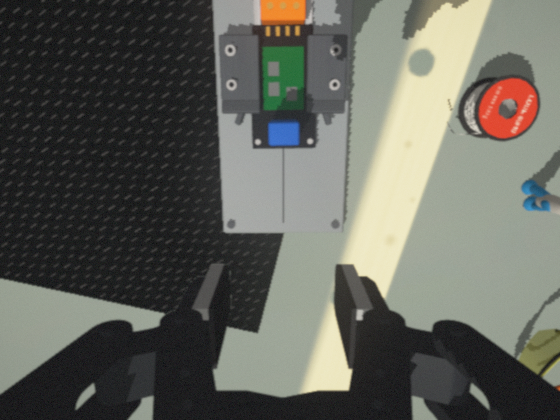

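View pics/w13z.png

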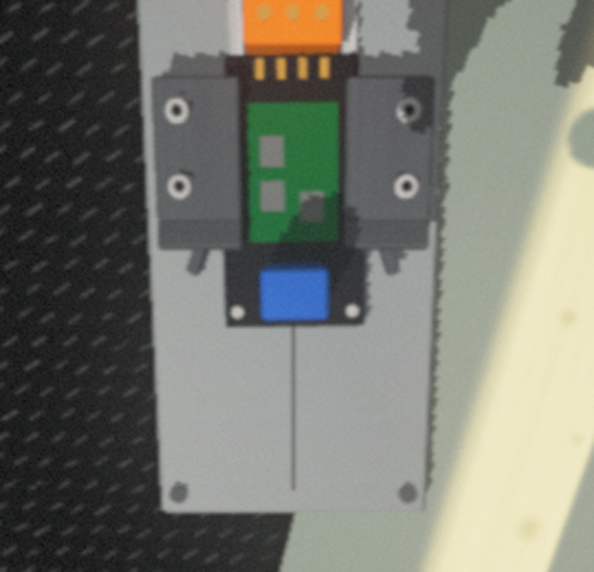

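View pics/side13.png

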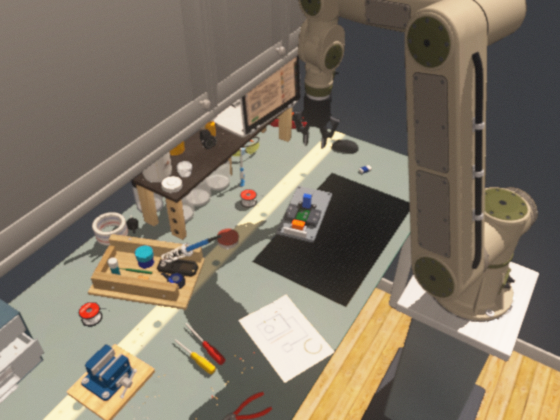

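The carrier is seated under the lips against the block, and the gripper is clear. One last numeric check from this picture.

Run:
```python
from h import *
p=snap('wrist','wrist14')
z=lambda a:np.array(a)/2.2+[150,0]
FX=np.array([[-58,-113,12],[58,-113,12]])/1e3
F=[.528,-.0093,.0026,.2408]
for n,a,h in [('tail',(226,325),20),('tail',(364,325),20),('nose',(227,57),20),('nose',(357,57),20),('front blk',(245,45),34),('fx',(163,512),12),('fx',(424,512),12),('lip',(160,247),30),('lip',(428,247),30)]: print(n,(1e3*inv(F,onz(p,z(a),.0026+h/1e3))).round(1))
print(ctrl.state()['time_s'])
```

```text
tail [-25.9 -30.8  20. ]
tail [ 29.7 -30.8  20. ]
nose [-23.4  67.5  20. ]
nose [24.7 67.5 20. ]
front blk [-16.   68.9  34. ]
fx [ -56.1 -113.4   12. ]
fx [  58.9 -113.4   12. ]
lip [-49.7  -0.1  30. ]
lip [52.5 -0.1 30. ]
18.425
```

```bash
python3 -c "
from rig import ctrl
print(ctrl.job_done())"
```

```text
the job is handed in; nothing more can be done
None
```

The carrier is in the fixture, nose first under both retaining blocks and against the orange contact block. I pushed the block back about 3 mm, let go, and handed the job in at about 18.4 s of the 64 s allowed. `job_done` gives no verdict, so the result rests on the checks below.

- **Contact:** the push force stepped from about 2.9 to 6 N with the nose at fixture y ≈ 66.0 mm. The first wrist picture had put the block's front face at 66.3 mm.
- **Push:** I advanced to a nose reading of 69.0 mm with 6–7 N of push. That makes the push-back about 3.0 mm. It could be up to 3.4 mm if first contact was a little earlier, around 65.6 mm.
- **Last picture:**
  - The block's front measures y ≈ 68.9 mm and the carrier's tail −30.8 mm, which agree with the push.
  - The nose edge reads 67.5 mm, about 1.5 mm short of that. I put this down to picture error: blurred edges, an arm that may still have been settling, and a 2 mm calibration.
  - The trained network gave 69.4 mm for the nose.
- **Forces:** readings between moves stayed within about 7 N, during the downward press and the push alike.
- **Release:** the arm came forward about 1.15 mm as the grip opened, but the carrier stayed where it was. The gripper is now well above everything.
- **Other items:** none of my moves went near the other things on the desk, and they look undisturbed in the last side view.

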